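# Sort closed tins of steel discs by heft

### The job

Three closed tins look exactly alike, but one holds a full stack of steel discs, one half a stack and one just a single disc. Heft each tin to feel which it is, then stand the full one in the green tray, the half-full one in the yellow tray and the single-disc one in the red tray. Set them down upright without dropping or tipping them, and leave everything else where it is.

Things in the scene. Friction and masses are not known exactly. Their poses are not given: they have to be found in the camera images.
- tin_1: loose closed metal tin, pale paper band, black lid; 48 mm diameter (lid 51), 95 mm high, upright; all three look alike. Origin: centre of underside, z up. Total weight tells the contents: about 0.74 kg with the full stack of discs, 0.43 kg with half a stack, 0.15 kg with a single disc (within 10 percent); which is which changes every time and does not follow the names
- tin_2: loose closed metal tin, pale paper band, black lid; 48 mm diameter (lid 51), 95 mm high, upright; all three look alike. Origin: centre of underside, z up. Total weight tells the contents: about 0.74 kg with the full stack of discs, 0.43 kg with half a stack, 0.15 kg with a single disc (within 10 percent); which is which changes every time and does not follow the names
- tin_3: loose closed metal tin, pale paper band, black lid; 48 mm diameter (lid 51), 95 mm high, upright; all three look alike. Origin: centre of underside, z up. Total weight tells the contents: about 0.74 kg with the full stack of discs, 0.43 kg with half a stack, 0.15 kg with a single disc (within 10 percent); which is which changes every time and does not follow the names
- tray_green: Green plastic tray, for the tin with the full stack. Fixed to the bench, 90 mm square over its lip, inside 66 mm square, rim 16 mm high, inner floor 6 mm above the bench. Origin: centre of its underside, on the bench
- tray_yellow: Yellow plastic tray, for the tin with half a stack. Fixed to the bench, 90 mm square over its lip, inside 66 mm square, rim 16 mm high, inner floor 6 mm above the bench. Origin: centre of its underside, on the bench
- tray_red: Red plastic tray, for the tin with a single disc. Fixed to the bench, 90 mm square over its lip, inside 66 mm square, rim 16 mm high, inner floor 6 mm above the bench. Origin: centre of its underside, on the bench
- screw_tin: open grey tin of wood screws, 69 mm diameter, 55 mm high; bystander, leave it alone. Origin: centre of its underside
- pliers: pliers with blue grips, 60x163x15 mm, lying; bystander, leave it alone. Origin: centre of its underside
- bushing: grey turned bushing, 42 mm diameter, 14 mm high, between the tins and the trays; bystander, leave it alone. Origin: centre of its underside
- bracket: aluminium angle offcut, 40x60x50 mm; bystander, leave it alone. Origin: centre of its underside
- spanner: open-ended spanner, 45x199x8 mm, lying; bystander, leave it alone. Origin: centre of its underside

How it is judged:
By the outcome, as a careful person would: the job done as asked, in the order asked, and still so for the second after the job is handed in, with the robot touching nothing.
It also fails if it takes over 72 s, if anything falls off the work surface, if the arm or the gripper's body presses on something with over 40 N, if the wrist force passes 120 N, or if a joint passes its speed limit or range.

### The arm

A 6-joint arm with a two-finger parallel gripper is mounted at the origin on a cart in front of the work surface, level with it; the furniture and walls round the work are solid. World frame = base frame: x ahead of the robot, y to its left, z up, the work surface at z = 0. Lengths are in m, angles in rad, forces in N, time in s.
With the tool pointing down it reaches from about 0.375 to 0.9 m from the base axis. Payload 3.1 kg.
Tool frame: the origin (TCP) lies midway between the tips of the shut fingers; the grasp point (between the pads) lies grip_point_offset behind it (grip_point_offset is the distance from the TCP to the grasp point, in m); y points along the fingers, z is the direction in which the jaws open and shut, and the axes are right-handed (so a half turn about y gives the same grasp; the last joint's range is limited). The gripper opens to 87 mm and grips with 3 to 60 N. Pads are 19 mm wide; open, the fingers measure 117 mm over their backs; the gripper's body (75 mm by 190 mm) begins 51 mm behind the grasp point.
Start: joints at [-1.365, 0.527, 1.433, -0, 1.181, -0.178], TCP at [0.235, -0.579, 0.223] pointing down, gripper open.
Joint ranges: [-3.08, 3.08], [-0.75, 2.2], [0.22, 2.44], [-1.43, 4.57], [0, 2.65], [-2.85, 2.85]. Speed limits (rad/s): [2.79, 2.79, 3.14, 3.14, 3.14, 3.14].

### API

Orientations are given as a unit quaternion [x, y, z, w].
In Python, from rig import * gives the robot as it stands.
- The arm moves only by the tool jog_arm, never from a script. Its argument "increments" is a list that holds one entry, the list of rows, each a list of 7 numbers: the turn, a rotation vector about the world's x, y, z in degrees, then the shift along the world's x, y, z in m, then the closure, from -1 (fully open) to 1 (shut), so that 0 is half open. In form: [[[rx, ry, rz, x, y, z, jaw], ...]]. A call has 1 to 8 rows; each row is the pose to reach, as a shift and turn from the pose measured when the call began; what a row does not reach only later rows make up. A row lasts 1/10 s, in which the tool goes at most 50 mm and 8.59 degrees, less where a joint would pass 70% of its speed; a pose out of reach is approached as far as the arm can. A call with a gripper value outside its range is refused whole. The fingers move at their own pace and stop on an object; "squeeze" is the grip in N (left out, the last holds). Time passes only in rows, so rows that repeat a pose let the fingers close. It gives the time, the measured TCP pose, the force and the opening at its end, in the units of the state.
- get_obs(): the state, without advancing time (a new reading comes with each control period).
- camera(name): name is "side" or "top"; returns the picture (384x512x3 uint8, red, green, blue); there is no depth.
- camera_info(name): a dict with "K" (3x3 intrinsics, pixels), "R" (3x3) and "t" (3): a world point X has camera coordinates R X + t. Camera axes: x right, y down, z forward; pixel columns grow to the right and rows downward; lengths in m; the calibration is good to about 2 mm. A picture is of the moment at which its call begins. camera_info takes no time and is no camera call.
- hand_in(): hands the job in, once; it reports no verdict.
The state is a dict: "time": time; "q": joint angles; "joint_velocities": joint speeds; "joint_torque": joint torques, N m; "position": TCP position; "tool_rot": TCP orientation; "ft_force": force on the tool from outside, world axes, zero at the start; "moment": the same for the moment, N m; "grip_width": finger opening in m.
Only numpy, scipy, OpenCV 4.12 (cv2) and the standard library are available. Lean on these libraries where they do the work, as an engineer would, in place of code of your own. Each camera call takes 0.05 s, during which the arm holds its last target.

## Working session

There is one attempt and no reset: what is moved stays moved. The work goes in short steps, Python scripts to look and compute and a tool call to move; the robot and the scene stay as the last step left them, time stands still between calls to the robot, and variables do not carry over. Pictures are saved under pics/ and viewed, and the job is handed in when it is done.

Besides the shell and the picture viewer there is one more tool, called after "Emit:" as name(argument=value, ...) on one line, values as JSON. jog_arm: Moves the arm, as the interface text tells. Its arguments: {"type":"object","properties":{"increments":{"type":"array","items":{"type":"array","items":{"type":"array","items":{"type":"number"}}}},"squeeze":{"type":"number"}},"required":["increments"]}

```bash
ls; mkdir -p pics; python3 - <<'E'
from rig import *
import cv2
for n in ["top","side"]:
    im=camera(n); cv2.imwrite(f"pics/{n}0.png",im[:,:,::-1]); print(n,camera_info(n))
print(get_obs())
try: print(grip_point_offset)
except Exception as e: print(e)
E
```

```text
pics
top {'K': array([[449.83020667,   0.        , 257.98196392],
       [  0.        , 449.83020667, 191.43791458],
       [  0.        ,   0.        ,   1.        ]]), 'R': array([[-0.01269104, -0.99961984, -0.02447678],
       [-0.99037233,  0.01594068, -0.13750836],
       [ 0.13784626,  0.022496  , -0.99019813]]), 't': array([0.03541101, 0.57245057, 1.10026828])}
side {'K': array([[361.14607842,   0.        , 252.76370168],
       [  0.        , 361.14607842, 193.01154448],
       [  0.        ,   0.        ,   1.        ]]), 'R': array([[-0.97068604, -0.23984714, -0.01555489],
       [-0.13431963,  0.59499677, -0.79242481],
       [ 0.19931594, -0.76710637, -0.60977124]]), 't': array([0.58700408, 0.09104493, 1.12659712])}
{'time': 0.1, 'q': array([-1.36449639e+00,  5.28397957e-01,  1.43377744e+00, -6.72547245e-05,
        1.18139344e+00, -1.78512357e-01]), 'joint_velocities': array([-0.00019161, -0.00103681, -0.00395938, -0.00174717,  0.00037852,
        0.00025294]), 'joint_torque': array([-3.13159717e-04, -4.40984416e+01, -1.77151269e+01,  6.33742078e-02,
        5.34102169e-02, -4.53108680e-05]), 'position': array([ 0.23447978, -0.57863179,  0.22165324]), 'tool_rot': array([-0.13525431,  0.69475476, -0.69335814,  0.13519092]), 'ft_force': array([-0.54431954, -0.22193444, -0.84366347]), 'moment': array([-0.01301322,  0.03966127, -0.02437826]), 'grip_width': 0.08687113364690242}
0.0187
```

View pics/top0.png

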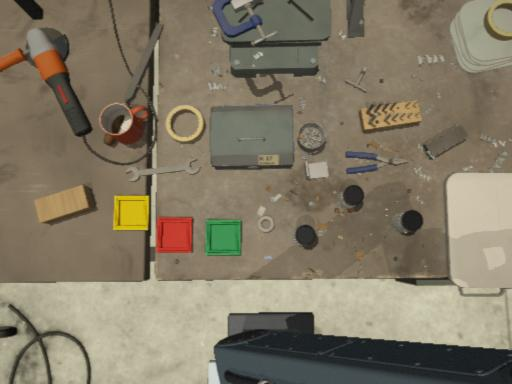

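View pics/side0.png

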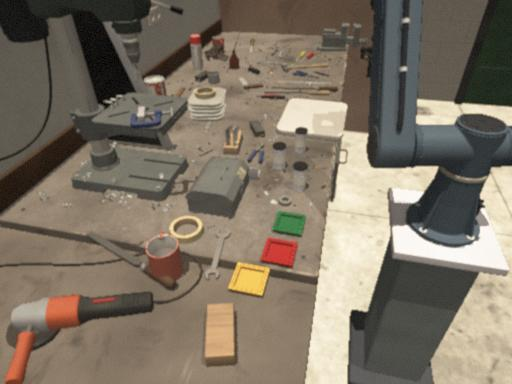

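```bash
python3 - <<'E'
import cv2
im=cv2.imread("pics/top0.png")
cv2.imwrite("pics/cropA.png",cv2.resize(im[170:270,280:440],None,fx=5,fy=5,interpolation=cv2.INTER_CUBIC))
cv2.imwrite("pics/cropB.png",cv2.resize(im[180:270,105:285],None,fx=4.4444,fy=4.4444,interpolation=cv2.INTER_CUBIC))
E
```

```text
(no output)
```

View pics/cropA.png

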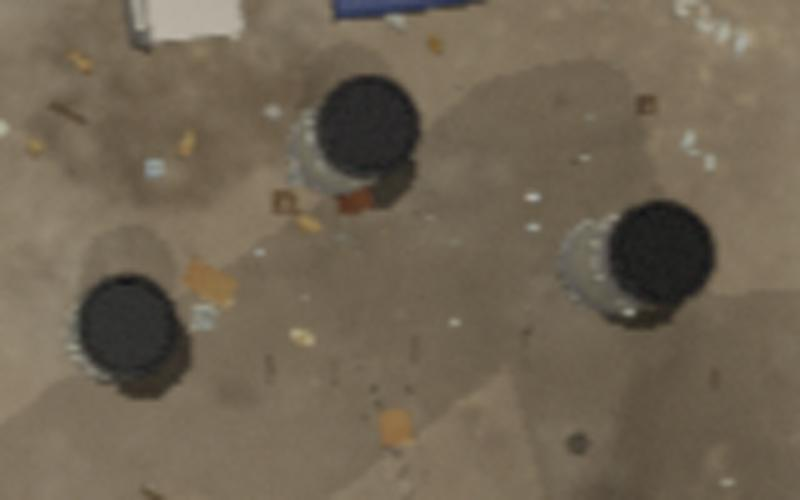

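View pics/cropB.png

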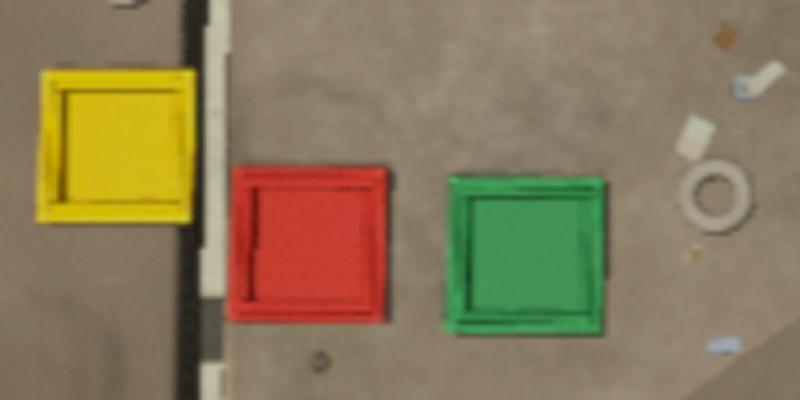

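```bash
cat > h.py <<'E'
import numpy as np
from rig import *
from scipy.spatial.transform import Rotation as Ro
def w(n,u,v,z):
    c=camera_info(n); K,R,t=[np.array(c[k]) for k in("K","R","t")]
    d=R.T@np.linalg.solve(K,[u,v,1]); o=-R.T@t
    return o+d*(z-o[2])/d[2]
def px(n,X):
    c=camera_info(n); p=np.array(c["K"])@(np.array(c["R"])@np.array(X)+c["t"]); return p[:2]/p[2]
def st():
    o=get_obs(); print(round(o["time"],2),np.round(o["position"],4),"F",np.round(o["ft_force"],2),"w",round(o["grip_width"],4)); print(np.round(Ro.from_quat(o["tool_rot"]).as_matrix(),3).tolist(),np.round(o["q"],3)); return o
E
python3 - <<'E'
from h import *
for u,v in[(128,325),(368,126),(661,252)]:
    X=w("top",280+(u+.5)/5-.5,170+(v+.5)/5-.5,.095); print("tin",X.round(4), "side",px("side",X).round(1),np.hypot(*X[:2]))
for nme,u,v in[("Y",117,146),("R",309,244.5),("G",526,255),("bush",716,196)]:
    X=w("top",105+(u+.5)/4.4444-.5,180+(v+.5)/4.4444-.5,.015);print(nme,X.round(4),"side",px("side",X).round(1),np.hypot(*X[:2]))
for c in[(42,70),(196,70),(192,222),(37,222)]: print(w("top",105+(c[0]+.5)/4.4444-.5,180+(c[1]+.5)/4.4444-.5,.016).round(3))
for c in[(232,167),(388,167),(387,322),(228,322)]: print(w("top",105+(c[0]+.5)/4.4444-.5,180+(c[1]+.5)/4.4444-.5,.016).round(3))
st()
import cv2
im=cv2.imread("pics/side0.png")
cv2.imwrite("pics/cs.png",cv2.resize(im[120:310,190:350],None,fx=3.1,fy=3.1,interpolation=cv2.INTER_CUBIC))
E
```

```text
tin [ 0.46   -0.0849  0.095 ] side [299.7 164.6] 0.46777698931824185
tin [ 0.5534 -0.2022  0.095 ] side [279.  144.6] 0.5892125484754098
tin [ 0.491  -0.3379  0.095 ] side [300.9 129.4] 0.5960475597805431
Y [0.5267 0.3578 0.015 ] side [248.8 277.3] 0.6367178788182141
R [0.4679 0.2446 0.015 ] side [278.9 250.1] 0.5279220884908588
G [0.4601 0.1189 0.015 ] side [288.8 221.5] 0.47522248051981303
bush [0.4925 0.009  0.015 ] side [284.6 198.5] 0.4925908734745468
[0.572 0.403 0.016]
[0.571 0.312 0.016]
[0.482 0.313 0.016]
[0.483 0.403 0.016]
[0.513 0.29  0.016]
[0.512 0.199 0.016]
[0.423 0.199 0.016]
[0.424 0.291 0.016]
0.1 [ 0.2345 -0.5786  0.2217] F [-0.54 -0.22 -0.84] w 0.0869
[[-0.927, -0.0, 0.375], [-0.375, 0.002, -0.927], [-0.0, -1.0, -0.002]] [-1.364  0.528  1.434 -0.     1.181 -0.179]
```

View pics/cs.png

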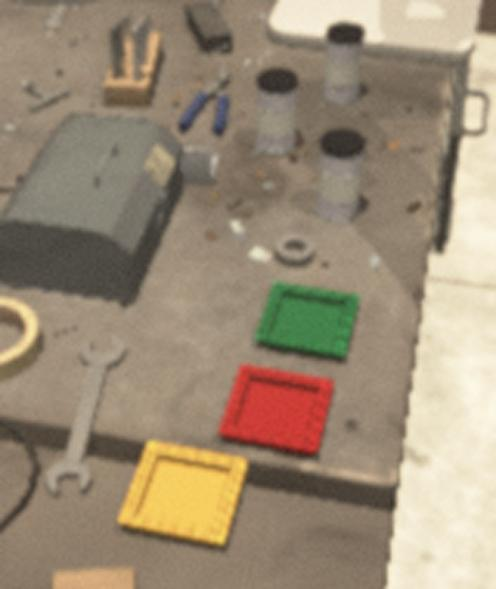

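```bash
python3 - <<'E'
from h import *
for z in (0,.03,.06,.1,.15,.2):
    X=w("top",449,282,z); Y=w("top",447,176,z); print(z,X.round(3),px("side",X).round(0),Y.round(3),px("side",Y).round(0))
E
```

```text
0 [ 0.34  -0.452  0.   ] [338. 141.] [ 0.611 -0.466  0.   ] [276. 133.]
0.03 [ 0.342 -0.44   0.03 ] [339. 136.] [ 0.606 -0.454  0.03 ] [277. 128.]
0.06 [ 0.344 -0.429  0.06 ] [339. 130.] [ 0.601 -0.442  0.06 ] [278. 123.]
0.1 [ 0.346 -0.413  0.1  ] [339. 123.] [ 0.594 -0.426  0.1  ] [279. 116.]
0.15 [ 0.349 -0.394  0.15 ] [340. 114.] [ 0.586 -0.406  0.15 ] [281. 107.]
0.2 [ 0.353 -0.374  0.2  ] [341. 104.] [ 0.578 -0.386  0.2  ] [282.  97.]
```

Emit:
jog_arm(increments=[[[0,0,9,0.034,0.032,0,-1],[0,0,17,0.066,0.062,0,-1],[0,0,26,0.1,0.094,0,-1],[0,0,34,0.132,0.124,-0.01,-1],[0,0,43,0.166,0.156,-0.02,-1],[0,0,52,0.2,0.188,-0.04,-1],[0,0,60,0.232,0.218,-0.06,-1],[0,0,68,0.2565,0.2407,-0.08,-1]]], squeeze=45)

```text
time: 0.9
position: [0.4924, -0.3355, 0.1407]
tool_rot: [0.502, -0.499, 0.497, -0.502]
ft_force: [-0.4, -0.3, -1.0]
grip_width: 0.0869
```

```bash
python3 - <<'E'
from h import *
st()
E
```

```text
0.9 [ 0.4924 -0.3355  0.1407] F [-0.4  -0.31 -1.05] w 0.0869
[[0.008, -0.002, 1.0], [-1.0, 0.001, 0.008], [-0.001, -1.0, -0.002]] [-7.850e-01  5.920e-01  1.581e+00 -1.000e-03  9.700e-01 -7.930e-01]
```

Emit:
jog_arm(increments=[[[0,0,-0.4,-0.0014,-0.0024,-0.04,-1],[0,0,-0.4,-0.0014,-0.0024,-0.08,-1],[0,0,-0.4,-0.0014,-0.0024,-0.1,-1],[0,0,-0.4,-0.0014,-0.0024,-0.1,0],[0,0,-0.4,-0.0014,-0.0024,-0.1,1],[0,0,-0.4,-0.0014,-0.0024,-0.1,1],[0,0,-0.4,-0.0014,-0.0024,-0.1,1],[0,0,-0.4,-0.0014,-0.0024,-0.1,1]]])

```text
time: 1.7
position: [0.4916, -0.3386, 0.0421]
tool_rot: [0.501, -0.5, 0.5, -0.5]
ft_force: [1.1, 0.1, -0.2]
grip_width: 0.055
```

Emit:
jog_arm(increments=[[[0,0,0,0,0,0,1],[0,0,0,0,0,0,1],[0,0,0,0,0,0,1]]])

```text
time: 2.0
position: [0.4917, -0.3388, 0.0425]
tool_rot: [0.501, -0.499, 0.5, -0.5]
ft_force: [-0.9, -0.5, 2.6]
grip_width: 0.0477
```

Emit:
jog_arm(increments=[[[0,0,0,0,0,0.015,1],[0,0,0,0,0,0.03,1],[0,0,0,0,0,0.04,1],[0,0,0,0,0,0.04,1],[0,0,0,0,0,0.04,1],[0,0,0,0,0,0.04,1],[0,0,0,0,0,0.04,1]]])

```text
time: 2.7
position: [0.4913, -0.3384, 0.0819]
tool_rot: [0.5, -0.5, 0.5, -0.5]
ft_force: [-0.2, -0.6, -0.7]
grip_width: 0.0481
```

```bash
python3 - <<'E'
from h import *
o=st(); print(o["moment"].round(3),o["joint_torque"].round(2))
E
```

```text
2.7 [ 0.4913 -0.3384  0.0819] F [-0.17 -0.6  -0.72] w 0.0481
[[0.001, -0.001, 1.0], [-1.0, -0.0, 0.001], [0.0, -1.0, -0.001]] [-7.900e-01  6.770e-01  1.618e+00 -1.000e-03  8.470e-01 -7.900e-01]
[ 0.    -0.127 -0.004] [ 1.000e-02 -4.588e+01 -1.241e+01  2.000e-02  8.000e-02  0.000e+00]
```

Emit:
jog_arm(increments=[[[0,0,0,0,0,0,1],[0,0,0,0,0,0,1]]])

```text
time: 2.9
position: [0.4911, -0.3382, 0.0814]
tool_rot: [0.5, -0.5, 0.499, -0.5]
ft_force: [0.0, 0.2, -1.2]
grip_width: 0.0477
```

```bash
python3 - <<'E'
from h import *
import cv2
im=camera("side")
o=st(); print(o["moment"].round(3),o["joint_torque"].round(2))
for i in range(3):
    camera("top"); print(get_obs()["time"],get_obs()["ft_force"].round(2))
cv2.imwrite("pics/cs2.png",cv2.resize(im[90:230,230:350,::-1],None,fx=4,fy=4,interpolation=cv2.INTER_CUBIC))
E
```

```text
2.95 [ 0.4912 -0.3383  0.0815] F [-0.43 -0.35 -1.12] w 0.0479
[[0.001, -0.001, 1.0], [-1.0, 0.0, 0.001], [-0.0, -1.0, -0.001]] [-7.900e-01  6.780e-01  1.618e+00 -1.000e-03  8.470e-01 -7.900e-01]
[-0.009 -0.091 -0.006] [ 0.000e+00 -4.563e+01 -1.231e+01  2.000e-02  9.000e-02  0.000e+00]
3.0 [ 0.98  0.14 -1.05]
3.05 [-0.68 -0.37 -1.87]
3.1 [ 0.31  0.3  -1.59]
```

View pics/cs2.png

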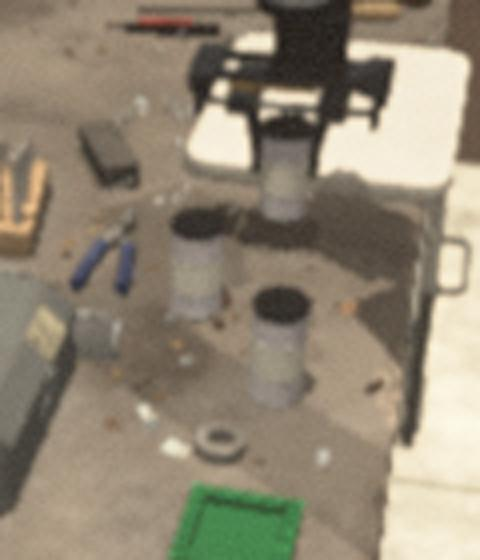

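Emit:
jog_arm(increments=[[[0,0,0,0,0,-0.018,1],[0,0,0,0,0,-0.032,1],[0,0,0,0,0,-0.039,1],[0,0,0,0,0,-0.039,1],[0,0,0,0,0,-0.039,-1],[0,0,0,0,0,-0.039,-1],[0,0,0,0,0,-0.039,-1],[0,0,0,0,0,-0.039,-1]]])

```text
time: 3.9
position: [0.4914, -0.3385, 0.0429]
tool_rot: [0.501, -0.5, 0.5, -0.5]
ft_force: [0.2, 0.4, 0.2]
grip_width: 0.072
```

Emit:
jog_arm(increments=[[[0,0,0,0,0,0.045,-1],[0,0,0,0,0,0.09,-1],[0,0,0,0.015,0.034,0.1,-1],[0,0,0,0.034,0.075,0.1,-1],[0,0,0,0.052,0.115,0.1,-1],[0,0,0,0.062,0.1363,0.1,-1],[0,0,0,0.062,0.1363,0.08,-1],[0,0,0,0.062,0.1363,0.07,-1]]])

```text
time: 4.7
position: [0.5533, -0.2008, 0.1121]
tool_rot: [0.501, -0.5, 0.499, -0.5]
ft_force: [-0.4, -0.3, -0.2]
grip_width: 0.0871
```

Emit:
jog_arm(increments=[[[0,0,0,0,-0.0014,-0.04,-1],[0,0,0,0,-0.0014,-0.07,-0.5],[0,0,0,0,-0.0014,-0.07,1],[0,0,0,0,-0.0014,-0.07,1],[0,0,0,0,-0.0014,-0.07,1],[0,0,0,0,-0.0014,-0.07,1],[0,0,0,0,-0.0014,-0.07,1],[0,0,0,0,-0.0014,-0.07,1]]])

```text
time: 5.5
position: [0.5536, -0.2028, 0.0437]
tool_rot: [0.501, -0.499, 0.499, -0.5]
ft_force: [-2.4, -1.9, 6.0]
grip_width: 0.0469
```

Emit:
jog_arm(increments=[[[0,0,0,0,0,0,1],[0,0,0,0,0,0.015,1],[0,0,0,0,0,0.03,1],[0,0,0,0,0,0.04,1],[0,0,0,0,0,0.04,1],[0,0,0,0,0,0.04,1],[0,0,0,0,0,0.04,1],[0,0,0,0,0,0.04,1]]])

```text
time: 6.3
position: [0.553, -0.2025, 0.0829]
tool_rot: [0.501, -0.5, 0.499, -0.5]
ft_force: [0.2, 0.3, -7.0]
grip_width: 0.0471
```

```bash
python3 - <<'E'
from h import *
o=st(); print(o["joint_torque"].round(2))
for i in range(3):
    camera("top"); print(get_obs()["time"],get_obs()["ft_force"].round(2))
E
```

```text
6.3 [ 0.553  -0.2025  0.0829] F [ 0.18  0.28 -6.99] w 0.0471
[[0.003, -0.002, 1.0], [-1.0, -0.0, 0.003], [0.0, -1.0, -0.002]] [-0.54   0.669  1.636 -0.002  0.838 -0.542]
[ 2.000e-02 -4.851e+01 -1.339e+01  3.000e-02  8.000e-02  0.000e+00]
6.35 [-0.69  0.47 -6.47]
6.4 [ 0.22 -0.15 -7.23]
6.45 [ 0.27 -0.19 -7.43]
```

Emit:
jog_arm(increments=[[[0,0,0,0,0,-0.018,1],[0,0,0,0,0,-0.032,1],[0,0,0,0,0,-0.0385,1],[0,0,0,0,0,-0.0395,1],[0,0,0,0,0,-0.0395,1],[0,0,0,0,0,-0.0395,-1],[0,0,0,0,0,-0.0395,-1],[0,0,0,0,0,-0.0395,-1]]])

```text
time: 7.25
position: [0.5549, -0.2036, 0.0446]
tool_rot: [0.501, -0.498, 0.501, -0.501]
ft_force: [0.6, 0.1, 0.3]
grip_width: 0.0634
```

Emit:
jog_arm(increments=[[[0,0,0,0,0,0,-1],[0,0,0,0,0,0.045,-1],[0,0,0,0,0,0.09,-1],[0,0,0,-0.031,0.039,0.1,-1],[0,0,0,-0.062,0.079,0.1,-1],[0,0,0,-0.0935,0.1175,0.1,-1],[0,0,0,-0.0935,0.1175,0.08,-1],[0,0,0,-0.0935,0.1175,0.07,-1]]])

```text
time: 8.05
position: [0.4609, -0.0851, 0.1146]
tool_rot: [-0.501, 0.497, -0.5, 0.501]
ft_force: [0.4, -0.9, 0.5]
grip_width: 0.0873
```

Emit:
jog_arm(increments=[[[0,0,0,-0.001,0,-0.04,-1],[0,0,0,-0.001,0,-0.072,-0.5],[0,0,0,-0.001,0,-0.072,1],[0,0,0,-0.001,0,-0.072,1],[0,0,0,-0.001,0,-0.072,1],[0,0,0,-0.001,0,-0.072,1],[0,0,0,-0.001,0,-0.072,1],[0,0,0,-0.001,0,-0.072,1]]])

```text
time: 8.85
position: [0.4597, -0.0853, 0.0438]
tool_rot: [0.501, -0.497, 0.501, -0.501]
ft_force: [-2.5, -0.8, 7.9]
grip_width: 0.0475
```

Emit:
jog_arm(increments=[[[0,0,0,0,0,0,1],[0,0,0,0,0,0.015,1],[0,0,0,0,0,0.03,1],[0,0,0,0,0,0.04,1],[0,0,0,0,0,0.04,1],[0,0,0,0,0,0.04,1],[0,0,0,0,0,0.04,1],[0,0,0,0,0,0.04,1]]])

```text
time: 9.65
position: [0.4593, -0.0852, 0.0833]
tool_rot: [0.502, -0.497, 0.5, -0.501]
ft_force: [-0.0, 0.5, -4.2]
grip_width: 0.0474
```

```bash
python3 - <<'E'
from h import *
import cv2
o=st()
for i in range(3):
    im=camera("top"); print(get_obs()["time"],get_obs()["ft_force"].round(2))
s=camera("side"); print(get_obs()["ft_force"].round(2))
cv2.imwrite("pics/a3.png",np.hstack([im[150:300,100:450],s[100:250,200:350]])[:,:,::-1])
E
```

```text
9.65 [ 0.4593 -0.0852  0.0833] F [-0.04  0.54 -4.24] w 0.0474
[[0.005, 0.002, 1.0], [-1.0, -0.003, 0.005], [0.003, -1.0, 0.002]] [-0.422  0.561  1.947 -0.003  0.63  -0.424]
9.7 [ 0.52 -0.07 -3.89]
9.75 [-0.23 -0.21 -3.53]
9.8 [-0.6   0.18 -4.18]
[ 1.03  0.05 -3.9 ]
```

View pics/a3.png

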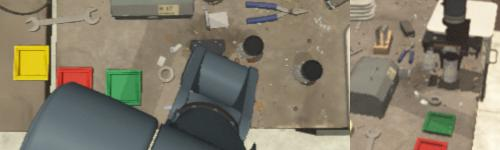

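Emit:
jog_arm(increments=[[[0,0,0,0,0,-0.018,1],[0,0,0,0,0,-0.032,1],[0,0,0,0,0,-0.0385,1],[0,0,0,0,0,-0.0395,1],[0,0,0,0,0,-0.0395,1],[0,0,0,0,0,-0.0395,-1],[0,0,0,0,0,-0.0395,-1],[0,0,0,0,0,-0.0395,-1]]])

```text
time: 10.65
position: [0.4602, -0.0855, 0.0446]
tool_rot: [-0.501, 0.496, -0.501, 0.501]
ft_force: [-0.7, 0.6, -0.1]
grip_width: 0.0636
```

Emit:
jog_arm(increments=[[[0,0,0,0,0,0,-1],[0,0,0,0,0,0.045,-1],[0,0,0,0,0,0.09,-1],[0,0,0,0.031,-0.039,0.1,-1],[0,0,0,0.062,-0.079,0.1,-1],[0,0,0,0.0945,-0.1175,0.1,-1],[0,0,0,0.0945,-0.1175,0.08,-1],[0,0,0,0.0945,-0.1175,0.07,-1]]])

```text
time: 11.45
position: [0.5548, -0.2041, 0.1136]
tool_rot: [0.501, -0.497, 0.501, -0.501]
ft_force: [-0.3, 0.7, -0.5]
grip_width: 0.0868
```

Emit:
jog_arm(increments=[[[0,0,0,-0.0005,0.001,-0.04,-1],[0,0,0,-0.0005,0.001,-0.071,-0.5],[0,0,0,-0.0005,0.001,-0.071,1],[0,0,0,-0.0005,0.001,-0.071,1],[0,0,0,-0.0005,0.001,-0.071,1],[0,0,0,-0.0005,0.001,-0.071,1],[0,0,0,-0.0005,0.001,-0.071,1],[0,0,0,-0.0005,0.001,-0.071,1]]])

```text
time: 12.25
position: [0.5529, -0.2031, 0.0441]
tool_rot: [0.502, -0.497, 0.5, -0.501]
ft_force: [-4.6, -0.5, 5.9]
grip_width: 0.047
```

Emit:
jog_arm(increments=[[[0,0,0,0,0,0,1],[0,0,0,0,0,0.02,1],[0,0,0,0,0,0.05,1],[0,0,0,0,0,0.085,1],[0,0,0,0,0,0.12,1],[0,0,0,0,0,0.14,1],[0,0,0,0,0,0.14,1]]])

```text
time: 12.95
position: [0.5546, -0.2038, 0.187]
tool_rot: [0.501, -0.495, 0.503, -0.501]
ft_force: [-0.1, -0.1, -7.0]
grip_width: 0.0472
```

Emit:
jog_arm(increments=[[[0,0,0,-0.006,0.02,0,1],[0,0,0,-0.018,0.06,0,1],[0,0,0,-0.032,0.107,0,1],[0,0,0,-0.046,0.154,0,1],[0,0,0,-0.06,0.201,0,1],[0,0,0,-0.074,0.248,0,1],[0,0,0,-0.086,0.29,0,1],[0,0,0,-0.0945,0.3227,0,1]]])

```text
time: 13.75
position: [0.456, 0.1215, 0.185]
tool_rot: [0.503, -0.496, 0.501, -0.5]
ft_force: [0.3, -0.1, -7.5]
grip_width: 0.0474
```

Emit:
jog_arm(increments=[[[0,0,0,0,0,0,1],[0,0,0,0,0,0,1]]])

```text
time: 13.95
position: [0.4532, 0.1226, 0.1833]
tool_rot: [0.505, -0.497, 0.499, -0.5]
ft_force: [-0.2, -0.8, -7.1]
grip_width: 0.047
```

```bash
python3 - <<'E'
from h import *
st()
E
```

```text
13.95 [0.4532 0.1226 0.1833] F [-0.19 -0.77 -7.06] w 0.047
[[0.009, -0.003, 1.0], [-1.0, -0.007, 0.009], [0.007, -1.0, -0.003]] [ 0.03   0.382  1.852 -0.009  0.911  0.026]
```

Emit:
jog_arm(increments=[[[0.4,-0.2,-0.5,0.007,-0.0038,-0.01,1],[0.4,-0.2,-0.5,0.007,-0.0038,-0.035,1],[0.4,-0.2,-0.5,0.007,-0.0038,-0.065,1],[0.4,-0.2,-0.5,0.007,-0.0038,-0.09,1],[0.4,-0.2,-0.5,0.007,-0.0038,-0.105,1],[0.4,-0.2,-0.5,0.007,-0.0038,-0.11,1],[0.4,-0.2,-0.5,0.007,-0.0038,-0.11,1]]])

```text
time: 14.65
position: [0.4605, 0.1176, 0.0721]
tool_rot: [-0.5, 0.501, -0.5, 0.499]
ft_force: [0.1, 0.0, -7.6]
grip_width: 0.047
```

```bash
python3 - <<'E'
from h import *
import cv2
st(); s=camera("side"); st()
cv2.imwrite("pics/g1.png",cv2.resize(s[120:270,220:350,::-1],None,fx=4,fy=4,interpolation=cv2.INTER_CUBIC))
E
```

```text
14.65 [0.4605 0.1176 0.0721] F [ 0.05  0.01 -7.62] w 0.047
[[-0.002, -0.002, 1.0], [-1.0, -0.0, -0.002], [0.0, -1.0, -0.002]] [ 0.014  0.591  1.93  -0.     0.623  0.016]
14.7 [0.461  0.1179 0.073 ] F [ 0.37 -0.15 -7.43] w 0.0469
[[-0.001, 0.0, 1.0], [-1.0, -0.0, -0.001], [0.0, -1.0, 0.0]] [ 0.015  0.589  1.929 -0.     0.623  0.016]
```

View pics/g1.png

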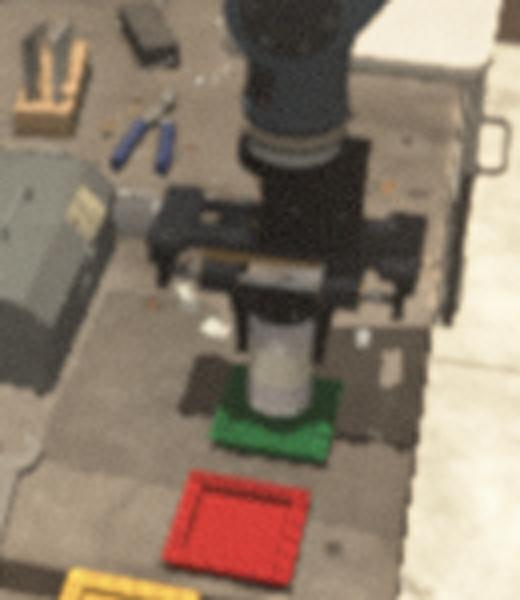

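Emit:
jog_arm(increments=[[[0,0,0,0,0.0005,-0.01,1],[0,0,0,0,0.0005,-0.017,1],[0,0,0,0,0.0005,-0.021,1],[0,0,0,0,0.0005,-0.023,1],[0,0,0,0,0.0005,-0.023,1],[0,0,0,0,0.0005,-0.023,1]]])

```text
time: 15.3
position: [0.4608, 0.1185, 0.0502]
tool_rot: [0.5, -0.5, 0.5, -0.5]
ft_force: [-1.4, -0.2, -3.3]
grip_width: 0.0468
```

Partly unloaded; ease down a touch more, then release.

Emit:
jog_arm(increments=[[[0,0,0,0,0,-0.001,1],[0,0,0,0,0,-0.001,1],[0,0,0,0,0,-0.001,-1],[0,0,0,0,0,-0.001,-1],[0,0,0,0,0,-0.001,-1],[0,0,0,0,0,-0.001,-1],[0,0,0,0,0,0.04,-1],[0,0,0,0,0,0.085,-1]]])

```text
time: 16.1
position: [0.4595, 0.1184, 0.1343]
tool_rot: [-0.501, 0.502, -0.499, 0.498]
ft_force: [1.2, 0.0, -0.4]
grip_width: 0.0838
```

```bash
python3 - <<'E'
from h import *
st()
E
```

```text
16.1 [0.4595 0.1184 0.1343] F [ 1.19  0.   -0.44] w 0.0838
[[-0.001, -0.006, 1.0], [-1.0, -0.0, -0.001], [0.0, -1.0, -0.006]] [ 0.016  0.472  1.886 -0.     0.789  0.017]
```

Emit:
jog_arm(increments=[[[0,0,0,0.0005,-0.02,0.015,-1],[0,0,0,0.0005,-0.06,0.015,-1],[0,0,0,0.0005,-0.105,0.01,-1],[0,0,0,0.0005,-0.15,0.005,-1],[0,0,0,0.0005,-0.19,0,-1],[0,0,0,0.0005,-0.204,-0.005,-1],[0,0,0,0.0005,-0.204,-0.02,-1],[0,0,0,0.0005,-0.204,-0.02,-1]]])

```text
time: 16.9
position: [0.4587, -0.0853, 0.113]
tool_rot: [-0.501, 0.503, -0.498, 0.497]
ft_force: [-0.4, 0.3, 0.6]
grip_width: 0.0874
```

```bash
python3 - <<'E'
from h import *
st()
E
```

```text
16.9 [ 0.4587 -0.0853  0.113 ] F [-0.43  0.26  0.64] w 0.0874
[[-0.003, -0.009, 1.0], [-1.0, 0.002, -0.003], [-0.002, -1.0, -0.009]] [-0.423  0.505  1.919 -0.003  0.726 -0.417]
```

Emit:
jog_arm(increments=[[[-0.1,-0.5,0,0.0013,0,-0.04,-1],[-0.1,-0.5,0,0.0013,0,-0.07,-0.5],[-0.1,-0.5,0,0.0013,0,-0.07,1],[-0.1,-0.5,0,0.0013,0,-0.07,1],[-0.1,-0.5,0,0.0013,0,-0.07,1],[-0.1,-0.5,0,0.0013,0,-0.07,1],[-0.1,-0.5,0,0.0013,0,-0.07,1],[-0.1,-0.5,0,0.0013,0,-0.07,1]]])

```text
time: 17.7
position: [0.4603, -0.0854, 0.0442]
tool_rot: [0.499, -0.5, 0.501, -0.499]
ft_force: [-0.6, 0.6, 8.2]
grip_width: 0.0473
```

Emit:
jog_arm(increments=[[[0,0,0,0,0,0,1],[0,0,0,0,0,0.02,1],[0,0,0,0,0,0.05,1],[0,0,0,0,0,0.085,1],[0,0,0,0,0,0.12,1],[0,0,0,0,0,0.145,1],[0,0,0,0,0,0.145,1]]])

```text
time: 18.4
position: [0.4622, -0.0861, 0.192]
tool_rot: [0.498, -0.498, 0.504, -0.5]
ft_force: [0.6, -0.3, -4.7]
grip_width: 0.0477
```

```bash
python3 - <<'E'
from h import *
st()
E
```

```text
18.4 [ 0.4622 -0.0861  0.192 ] F [ 0.65 -0.3  -4.74] w 0.0477
[[-0.003, 0.008, 1.0], [-1.0, -0.004, -0.003], [0.004, -1.0, 0.008]] [-0.423  0.364  1.85  -0.     0.918 -0.42 ]
```

Emit:
jog_arm(increments=[[[0,0,0,0.003,0.02,0,1],[0,0,0,0.009,0.06,0,1],[0,0,0,0.015,0.105,0,1],[0,0,0,0.022,0.15,0,1],[0,0,0,0.028,0.195,0,1],[0,0,0,0.035,0.24,0,1],[0,0,0,0.042,0.285,0,1],[0,0,0,0.048,0.33,0,1]]])

```text
time: 19.2
position: [0.5087, 0.2453, 0.1893]
tool_rot: [0.5, -0.498, 0.503, -0.499]
ft_force: [0.7, -0.0, -5.2]
grip_width: 0.0471
```

```bash
python3 - <<'E'
from h import *
st()
E
```

```text
19.2 [0.5087 0.2453 0.1893] F [ 0.71 -0.03 -5.21] w 0.0471
[[-0.003, 0.004, 1.0], [-1.0, -0.005, -0.002], [0.005, -1.0, 0.004]] [ 0.255  0.488  1.621 -0.007  1.03   0.261]
```

Emit:
jog_arm(increments=[[[0.3,0.2,0,0.007,0.042,0,1],[0.3,0.2,0,0.013,0.08,0,1],[0.3,0.2,0,0.017,0.105,0,1],[0.3,0.2,0,0.018,0.1125,0,1],[0.3,0.2,0,0.018,0.1125,-0.02,1],[0.3,0.2,0,0.018,0.1125,-0.045,1],[0.3,0.2,0,0.018,0.1125,-0.07,1],[0.3,0.2,0,0.018,0.1125,-0.085,1]]])

```text
time: 20.0
position: [0.5242, 0.3557, 0.1002]
tool_rot: [0.502, -0.502, 0.5, -0.497]
ft_force: [-1.1, -0.9, -4.6]
grip_width: 0.0471
```

```bash
python3 - <<'E'
from h import *
st()
E
```

```text
20.0 [0.5242 0.3557 0.1002] F [-1.06 -0.9  -4.65] w 0.0471
[[-0.003, -0.006, 1.0], [-1.0, -0.003, -0.003], [0.003, -1.0, -0.006]] [ 4.200e-01  6.910e-01  1.504e+00 -1.000e-03  9.530e-01  4.240e-01]
```

Emit:
jog_arm(increments=[[[0.2,-0.3,0,0.0025,0.002,-0.015,1],[0.2,-0.3,0,0.0025,0.002,-0.025,1],[0.2,-0.3,0,0.0025,0.002,-0.027,1],[0.2,-0.3,0,0.0025,0.002,-0.027,1]]])

```text
time: 20.4
position: [0.5267, 0.3574, 0.0729]
tool_rot: [-0.5, 0.501, -0.5, 0.499]
ft_force: [0.5, -0.6, -4.3]
grip_width: 0.0474
```

```bash
python3 - <<'E'
from h import *
import cv2
s=camera("side"); st()
cv2.imwrite("pics/y1.png",cv2.resize(s[160:310,200:330,::-1],None,fx=4,fy=4,interpolation=cv2.INTER_CUBIC))
E
```

```text
20.45 [0.5272 0.3578 0.0737] F [ 0.22 -0.65 -4.62] w 0.0472
[[-0.003, -0.0, 1.0], [-1.0, 0.001, -0.003], [-0.001, -1.0, -0.0]] [4.210e-01 7.300e-01 1.514e+00 1.000e-03 8.980e-01 4.240e-01]
```

View pics/y1.png

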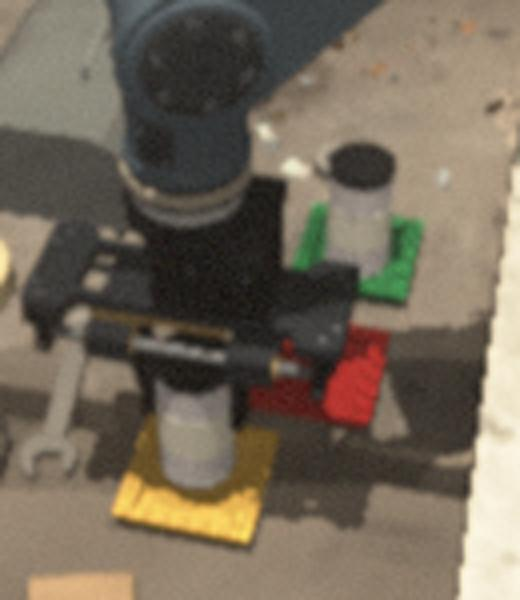

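Emit:
jog_arm(increments=[[[0,0,0,-0.0005,0,-0.01,1],[0,0,0,-0.0005,0,-0.017,1],[0,0,0,-0.0005,0,-0.021,1],[0,0,0,-0.0005,0,-0.023,1],[0,0,0,-0.0005,0,-0.0235,1],[0,0,0,-0.0005,0,-0.024,1],[0,0,0,-0.0005,0,-0.024,1]]])

```text
time: 21.15
position: [0.5262, 0.3576, 0.0503]
tool_rot: [-0.499, 0.501, -0.501, 0.499]
ft_force: [-3.0, -1.0, 3.2]
grip_width: 0.0472
```

Contact made; release and rise, then return for the single.

Emit:
jog_arm(increments=[[[0,0,0,0,0,0,-1],[0,0,0,0,0,0,-1],[0,0,0,0,0,0,-1],[0,0,0,0,0,0,-1],[0,0,0,0,0,0.04,-1],[0,0,0,0,0,0.085,-1],[0,0,0,0,0,0.12,-1],[0,0,0,0,-0.04,0.13,-1]]])

```text
time: 21.95
position: [0.5299, 0.3222, 0.1855]
tool_rot: [-0.496, 0.498, -0.501, 0.505]
ft_force: [1.0, -1.5, 0.3]
grip_width: 0.0866
```

```bash
python3 - <<'E'
from h import *
import cv2
s=camera("side"); st()
cv2.imwrite("pics/y2.png",cv2.resize(s[160:310,200:330,::-1],None,fx=4,fy=4,interpolation=cv2.INTER_CUBIC))
E
```

```text
22.0 [0.5285 0.3137 0.1848] F [-0.98 -3.44 -0.07] w 0.0867
[[-0.002, 0.006, 1.0], [-1.0, -0.002, -0.002], [0.002, -1.0, 0.006]] [ 0.356  0.555  1.501 -0.004  1.08   0.36 ]
```

View pics/y2.png

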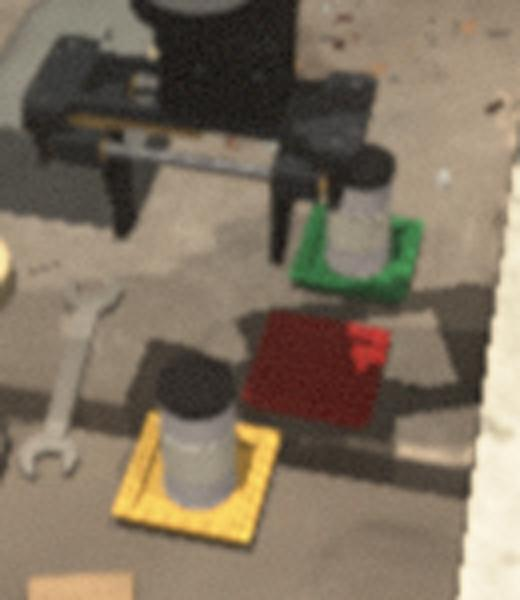

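Emit:
jog_arm(increments=[[[0,0,0,-0.002,-0.035,0,-1],[0,0,0,-0.004,-0.08,0,-1],[0,0,0,-0.007,-0.13,0,-1],[0,0,0,-0.01,-0.18,0,-1],[0,0,0,-0.013,-0.23,0,-1],[0,0,0,-0.016,-0.28,0,-1],[0,0,0,-0.019,-0.33,0,-1],[0,0,0,-0.022,-0.38,0,-1]]])

```text
time: 22.8
position: [0.5063, -0.0679, 0.1849]
tool_rot: [0.498, -0.498, 0.503, -0.501]
ft_force: [1.2, 0.8, 0.4]
grip_width: 0.0869
```

```bash
python3 - <<'E'
from h import *
st()
E
```

```text
22.8 [ 0.5063 -0.0679  0.1849] F [1.19 0.82 0.37] w 0.0869
[[-0.002, 0.007, 1.0], [-1.0, -0.002, -0.002], [0.002, -1.0, 0.007]] [-3.530e-01  4.250e-01  1.762e+00  1.000e-03  9.470e-01 -3.510e-01]
```

Emit:
jog_arm(increments=[[[0,0.3,0,-0.003,-0.05,0,-1],[0,0.3,0,-0.006,-0.1,0,-1],[0,0.3,0,-0.009,-0.15,0,-1],[0,0.3,0,-0.011,-0.2,-0.01,-1],[0,0.3,0,-0.013,-0.245,-0.03,-1],[0,0.3,0,-0.015,-0.2706,-0.05,-1],[0,0.3,0,-0.015,-0.2706,-0.07,-1],[0,0.3,0,-0.015,-0.2706,-0.07,-1]]])

```text
time: 23.6
position: [0.4892, -0.3382, 0.1118]
tool_rot: [-0.499, 0.503, -0.5, 0.499]
ft_force: [-0.5, 0.4, 0.6]
grip_width: 0.0871
```

```bash
python3 - <<'E'
from h import *
st()
E
```

```text
23.6 [ 0.4892 -0.3382  0.1118] F [-0.49  0.36  0.58] w 0.0871
[[-0.005, -0.003, 1.0], [-1.0, 0.003, -0.005], [-0.003, -1.0, -0.003]] [-0.793  0.632  1.603 -0.     0.91  -0.788]
```

Emit:
jog_arm(increments=[[[-0.2,-0.2,0.2,0.002,-0.0002,-0.04,-1],[-0.2,-0.2,0.2,0.002,-0.0002,-0.069,-0.5],[-0.2,-0.2,0.2,0.002,-0.0002,-0.069,1],[-0.2,-0.2,0.2,0.002,-0.0002,-0.069,1],[-0.2,-0.2,0.2,0.002,-0.0002,-0.069,1],[-0.2,-0.2,0.2,0.002,-0.0002,-0.069,1],[-0.2,-0.2,0.2,0.002,-0.0002,-0.069,1],[-0.2,-0.2,0.2,0.002,-0.0002,-0.069,1]]])

```text
time: 24.4
position: [0.4919, -0.339, 0.0444]
tool_rot: [0.5, -0.499, 0.502, -0.5]
ft_force: [-1.5, 0.6, 6.6]
grip_width: 0.0478
```

Emit:
jog_arm(increments=[[[0,0,0,0,0,0,1],[0,0,0,0,0,0.02,1],[0,0,0,0,0,0.05,1],[0,0,0,0,0,0.085,1],[0,0,0,0,0,0.12,1],[0,0,0,0,0,0.145,1],[0,0,0,0,0,0.145,1]]])

```text
time: 25.1
position: [0.4938, -0.3408, 0.1933]
tool_rot: [0.5, -0.496, 0.505, -0.5]
ft_force: [0.2, 0.4, -1.7]
grip_width: 0.0478
```

```bash
python3 - <<'E'
from h import *
st()
E
```

```text
25.1 [ 0.4938 -0.3408  0.1933] F [ 0.19  0.4  -1.73] w 0.0478
[[-0.001, 0.009, 1.0], [-1.0, -0.009, -0.001], [0.009, -1.0, 0.009]] [-0.79   0.523  1.537  0.     1.069 -0.789]
```

Emit:
jog_arm(increments=[[[0,0,0,-0.001,0.02,0,1],[0,0,0,-0.003,0.06,0,1],[0,0,0,-0.005,0.105,0,1],[0,0,0,-0.007,0.15,0,1],[0,0,0,-0.009,0.195,0,1],[0,0,0,-0.011,0.24,0,1],[0,0,0,-0.013,0.285,0,1],[0,0,0,-0.015,0.33,0,1]]])

```text
time: 25.9
position: [0.4761, -0.0077, 0.1916]
tool_rot: [0.5, -0.497, 0.503, -0.499]
ft_force: [1.2, -0.4, -1.3]
grip_width: 0.0473
```

```bash
python3 - <<'E'
from h import *
st()
E
```

```text
25.9 [ 0.4761 -0.0077  0.1916] F [ 1.19 -0.45 -1.29] w 0.0473
[[-0.001, 0.004, 1.0], [-1.0, -0.007, -0.001], [0.007, -1.0, 0.004]] [-0.248  0.373  1.834 -0.007  0.928 -0.242]
```

Emit:
jog_arm(increments=[[[0.3,0.1,0,-0.001,0.045,0,1],[0.3,0.1,0,-0.003,0.09,0,1],[0.3,0.1,0,-0.005,0.135,0,1],[0.3,0.1,0,-0.006,0.18,0,1],[0.3,0.1,0,-0.007,0.22,0,1],[0.3,0.1,0,-0.008,0.243,0,1],[0.3,0.1,0,-0.008,0.2523,-0.01,1],[0.3,0.1,0,-0.008,0.2523,-0.02,1]]])

```text
time: 26.7
position: [0.4664, 0.2453, 0.1697]
tool_rot: [0.501, -0.499, 0.5, -0.5]
ft_force: [0.2, -0.5, -1.4]
grip_width: 0.0477
```

```bash
python3 - <<'E'
from h import *
st()
E
```

```text
26.7 [0.4664 0.2453 0.1697] F [ 0.16 -0.48 -1.38] w 0.0477
[[0.001, 0.0, 1.0], [-1.0, -0.003, 0.001], [0.003, -1.0, 0.0]] [ 0.274  0.47   1.731 -0.003  0.941  0.274]
```

Emit:
jog_arm(increments=[[[0.2,0,0,0.0015,-0.0007,-0.02,1],[0.2,0,0,0.0015,-0.0007,-0.045,1],[0.2,0,0,0.0015,-0.0007,-0.07,1],[0.2,0,0,0.0015,-0.0007,-0.09,1],[0.2,0,0,0.0015,-0.0007,-0.097,1],[0.2,0,0,0.0015,-0.0007,-0.097,1],[0.2,0,0,0.0015,-0.0007,-0.097,1]]])

```text
time: 27.4
position: [0.4681, 0.2439, 0.0728]
tool_rot: [-0.5, 0.5, -0.5, 0.5]
ft_force: [-0.5, 0.4, -1.1]
grip_width: 0.0479
```

```bash
python3 - <<'E'
from h import *
import cv2
s=camera("side"); st()
cv2.imwrite("pics/r1.png",cv2.resize(s[150:300,200:330,::-1],None,fx=4,fy=4,interpolation=cv2.INTER_CUBIC))
E
```

```text
27.45 [0.4685 0.2443 0.0733] F [ 0.01  0.02 -2.31] w 0.0474
[[0.001, 0.001, 1.0], [-1.0, 0.001, 0.001], [-0.001, -1.0, 0.001]] [2.690e-01 6.290e-01 1.799e+00 1.000e-03 7.120e-01 2.670e-01]
```

View pics/r1.png

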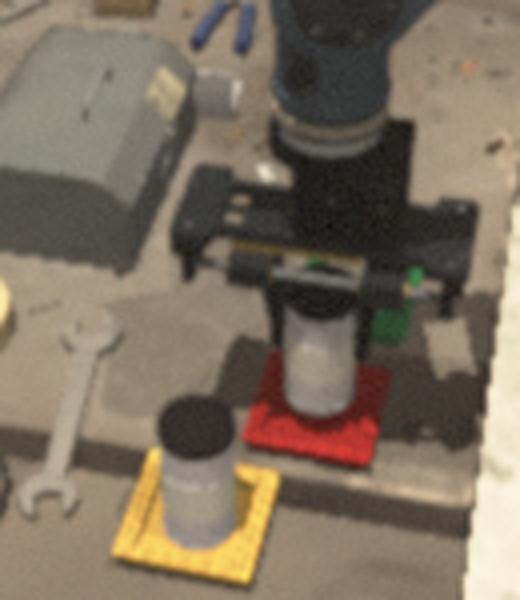

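Emit:
jog_arm(increments=[[[0,0,0,-0.0005,0,-0.01,1],[0,0,0,-0.0005,0,-0.017,1],[0,0,0,-0.0005,0,-0.021,1],[0,0,0,-0.0005,0,-0.0225,1],[0,0,0,-0.0005,0,-0.0235,1],[0,0,0,-0.0005,0,-0.024,1],[0,0,0,-0.0005,0,-0.024,1]]])

```text
time: 28.15
position: [0.4675, 0.2443, 0.0505]
tool_rot: [-0.5, 0.5, -0.5, 0.501]
ft_force: [-3.4, -1.4, 8.8]
grip_width: 0.0483
```

Seated on the floor; release and rise straight.

Emit:
jog_arm(increments=[[[0,0,0,0,0,0,-1],[0,0,0,0,0,0,-1],[0,0,0,0,0,0,-1],[0,0,0,0,0,0,-1],[0,0,0,0,0,0.04,-1],[0,0,0,0,0,0.085,-1],[0,0,0,0,0,0.13,-1],[0,0,0,0,0,0.15,-1]]])

```text
time: 28.95
position: [0.4695, 0.245, 0.2043]
tool_rot: [-0.498, 0.499, -0.501, 0.503]
ft_force: [-0.0, 0.1, -0.4]
grip_width: 0.0867
```

Emit:
jog_arm(increments=[[[0,0,0,0,-0.04,0.02,-1],[0,0,0,0,-0.08,0.02,-1],[0,0,0,0,-0.13,0.02,-1],[0,0,0,0,-0.18,0.02,-1],[0,0,0,0,-0.23,0.02,-1],[0,0,0,0,-0.28,0.02,-1],[0,0,0,0,-0.32,0.02,-1],[0,0,0,0,-0.34,0.02,-1]]])

```text
time: 29.75
position: [0.4697, -0.0986, 0.2243]
tool_rot: [0.497, -0.499, 0.502, -0.502]
ft_force: [0.4, -0.3, 0.3]
grip_width: 0.0872
```

Emit:
jog_arm(increments=[[[0,0,0,0,0,0,-1],[0,0,0,0,0,0,-1],[0,0,0,0,0,0,-1]]])

```text
time: 30.05
position: [0.4692, -0.0972, 0.2241]
tool_rot: [-0.497, 0.499, -0.502, 0.502]
ft_force: [-0.6, 0.2, 0.6]
grip_width: 0.0873
```

```bash
python3 - <<'E'
from h import *
import cv2
s=camera("side"); t=camera("top"); st()
cv2.imwrite("pics/f1.png",cv2.resize(s[110:310,190:350,::-1],None,fx=3,fy=3,interpolation=cv2.INTER_CUBIC))
cv2.imwrite("pics/f2.png",cv2.resize(t[130:280,100:500,::-1],None,fx=2,fy=2,interpolation=cv2.INTER_CUBIC))
E
```

```text
30.15 [ 0.4694 -0.0971  0.2243] F [ 0.52 -0.06  0.35] w 0.0869
[[-0.0, 0.008, 1.0], [-1.0, 0.002, -0.0], [-0.002, -1.0, 0.008]] [-0.441  0.327  1.791  0.006  1.017 -0.444]
```

View pics/f1.png

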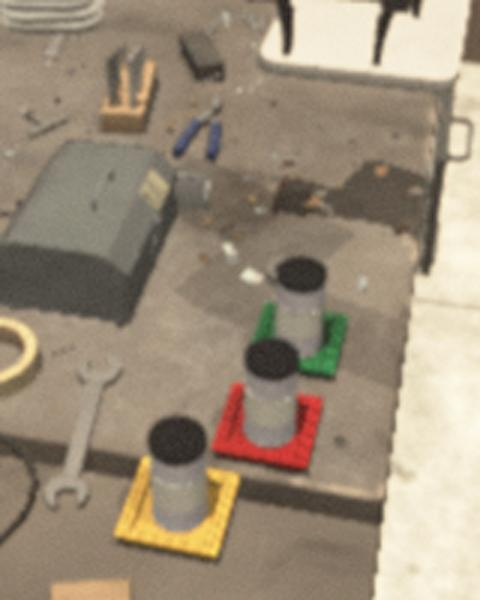

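View pics/f2.png

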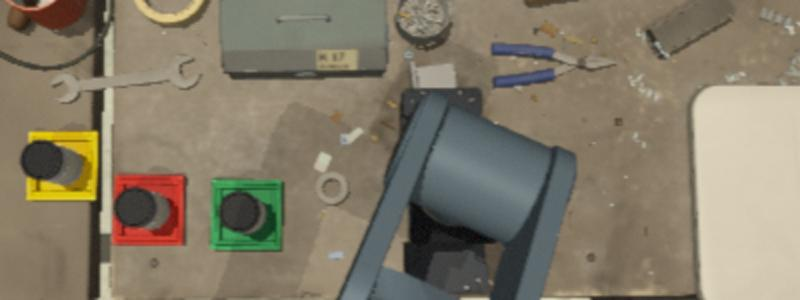

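```bash
python3 -c "
from rig import *
print(hand_in())"
```

```text
the job is handed in; nothing more can be done
None
```

I hefted all three tins before placing any, then put the full one in the green tray, the half-full one in the yellow and the single-disc one in the red. The job was handed in at about 30 s of the 72 s allowed.

| Tin (start x, y in m) | Upward pull when lifted | Contents | Tray |
|---|---|---|---|
| 0.55, -0.20 | about 7.1 N | full stack | green |
| 0.46, -0.085 | about 4.0 N | half stack | yellow |
| 0.49, -0.34 | about 1.4 N | single disc | red |

**Weighing:** force readings scatter by about 0.5 N. The first tin briefly read only 0.7 N, so I re-read it several times and it settled at 1.1–1.9 N. The gaps between the three weights are well clear of that scatter, and the readings during the carries agreed.

**Final check:** the last side and top pictures show all three tins upright inside their trays. The bushing, spanner, pliers and screw tin look unmoved. The gripper was open and well clear of everything, with no contact force. I did not measure the tins' final positions to the millimetre.

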